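# Snap the lid shut on the cracker box

## Robot

A 6-joint arm with a two-finger parallel gripper is mounted at the origin on the work surface. World frame = base frame: x ahead of the robot, y to its left, z up, the work surface at z = 0. Lengths are in mm, angles in rad, forces in N, time in s.
With the tool pointing down it reaches from about 325 to 775 mm from the base axis. Payload 9.3 kg.
Tool frame: the origin (TCP) lies midway between the tips of the shut fingers; the grasp point (between the pads) lies 19 mm behind it (robot.pinch_z is the distance from the TCP to the grasp point, in mm); z points along the fingers, x is the direction in which the jaws open and shut, and the axes are right-handed (so a half turn about z gives the same grasp; the last joint's range is limited). The gripper opens to 85 mm and grips with 20 to 120 N. Pads are 22 mm wide; open, the fingers measure 114 mm over their backs; the gripper's body (76 mm by 85 mm) begins 54 mm behind the grasp point. The pads swing forward as they close: fully open they stand 13 mm farther back than shut.
Start: joints at [1.067, 0.259, 0.021, 1.334, 0, 1.418], TCP at [189.008, 516.5, 231.279] pointing down, gripper open.
Joint ranges: [-3.04, 3.04], [-0.91, 1.82], [-1.04, 1.36], [-1.92, 1.95], [-1.52, 1.45], [-3.14, 3.14]. Speed limits (rad/s): [2.22, 2.22, 2.79, 3.14, 3.14, 3.14].

## Interface

Orientations are given as a unit quaternion [w, x, y, z].
In Python, from workcell import robot, cams gives the robot as it stands.
- The arm moves only by the tool apply_moves, never from a script. Its argument "rows" is text: rows parted by semicolons, each of 7 numbers parted by spaces: the finger opening in m, from 0 to 0.0854, then the shift along the tool's x, y, z in m, then the turn, a rotation vector about the tool's x, y, z in degrees. In form: grip x y z ax ay az; .... A call has 1 to 5 rows; each row is the pose to reach, as a shift and turn from the pose commanded when the call began, along the tool's axes at that moment; what a row does not reach only later rows make up. A row lasts 1/12 s, in which the tool goes at most 41.7 mm and 7.16 degrees, less where a joint would pass 70% of its speed; a pose out of reach is approached as far as the arm can. A call with a gripper value outside its range is refused whole. The fingers move at their own pace and stop on an object; the grip force is fixed at half the most. Time passes only in rows, so rows that repeat a pose let the fingers close. It gives the time, the measured TCP pose, the force and the opening at its end, in the units of the state.
- robot.observe(): the state, without advancing time (a new reading comes with each control period).
- cams.get_image(name): name is "scene" or "top" or "wrist"; returns a dict with "frame" (384x512x3 uint8, blue, green, red), "K" (3x3 intrinsics, pixels), "cam_to_world" (4x4, takes a point from camera to world coordinates); the wrist camera has in their place "T_tool_cam" (4x4, takes a point from camera to tool coordinates, whose origin is the TCP and whose axes are the tool frame's). Camera axes: x right, y down, z forward; pixel columns grow to the right and rows downward; lengths in mm; the calibration is good to about 2 mm. The wrist camera is an equidistant fisheye: a pixel r from the principal point sees the ray r / f radians off the axis. A picture is of the moment at which its call begins: read the wrist's pose just before it. There is no depth.
- robot.finish_job(): hands the job in, once; it reports no verdict.
The state is a dict: "t": time; "joint_pos": joint angles; "joint_vel": joint speeds; "joint_efforts": joint torques, N m; "ee_pos": TCP position; "eef_rot": TCP orientation; "contact_force": force on the tool from outside, world axes, zero at the start; "wrist_torque": the same for the moment, N m; "width": finger opening in mm.
Only numpy, scipy, OpenCV 4.12 (cv2) and the standard library are available. Lean on these libraries where they do the work, as an engineer would, in place of code of your own. Each camera call takes 0.05 s, during which the arm holds its last target.

## Task

The blue lid of the clear cracker box has only been laid on, and parts of its rim still stand proud. Press down round the rim with the fingertips, section by section, until all six sections have clicked shut and the rim is flush all round. Press only: leave the box standing where it is without lifting or shoving it, and leave the jar, shaker and scraper alone.

Things in the scene. Friction and masses are not known exactly. Their poses are not given: they have to be found in the camera images.
- tub: The cracker box: clear plastic, full of square sesame crackers, loose on the steel bench, about 0.8 kg, body 112 x 172 x 80 mm high. Origin: centre of its underside. Its y runs along the long side, x along the short side, z up.
- lid (a point): Centre of the blue lid's recessed middle panel (fixed, 77 mm above the bench). Lid 124 x 184 mm, rounded corners, pull tab at the corner box -x -y. Its rim, a flat ledge 14 mm wide, 9 mm above the panel when shut, is slit into six snap sections: four L-shaped corners (62 mm along each side, with a round pad at the bend) and the middle 60 mm of each long side.
- press0 (a point): Press point of rim section 0 (corner beside the pull tab, box -x -y): on the section's flat top face, 10 mm in from both outer edges; it moves with the section. 92.5 mm above the bench when standing proud, 86.5 mm when snapped shut. Its axes are the box's.
- press1 (a point): Press point of rim section 1 (middle of the long side on box -x): on the section's flat top face, half-way across the 14 mm ledge, half-way along the section; it moves with the section. 92.5 mm above the bench when standing proud, 86.5 mm when snapped shut. Its axes are the box's.
- press2 (a point): Press point of rim section 2 (corner at box -x +y): on the section's flat top face, 10 mm in from both outer edges; it moves with the section. 92.5 mm above the bench when standing proud, 86.5 mm when snapped shut. Its axes are the box's.
- press3 (a point): Press point of rim section 3 (corner at box +x +y): on the section's flat top face, 10 mm in from both outer edges; it moves with the section. 92.5 mm above the bench when standing proud, 86.5 mm when snapped shut. Its axes are the box's.
- press4 (a point): Press point of rim section 4 (middle of the long side on box +x): on the section's flat top face, half-way across the 14 mm ledge, half-way along the section; it moves with the section. 92.5 mm above the bench when standing proud, 86.5 mm when snapped shut. Its axes are the box's.
- press5 (a point): Press point of rim section 5 (corner at box +x -y): on the section's flat top face, 10 mm in from both outer edges; it moves with the section. 92.5 mm above the bench when standing proud, 86.5 mm when snapped shut. Its axes are the box's.
- rim0 (a joint): How far rim section 0 (corner beside the pull tab, box -x -y) is down, in m: 0 = standing proud, 0.006 = snapped shut. It is bistable: pressed straight down it holds off the first 5 N, gives way at about 8 N, and past 0.0036 it snaps home; released before that it springs back up. Once shut it stays shut and further pressing does no harm.
- rim1 (a joint): How far rim section 1 (middle of the long side on box -x) is down, in m: 0 = standing proud, 0.006 = snapped shut. It is bistable: pressed straight down it holds off the first 5 N, gives way at about 8 N, and past 0.0036 it snaps home; released before that it springs back up. Once shut it stays shut and further pressing does no harm.
- rim2 (a joint): How far rim section 2 (corner at box -x +y) is down, in m: 0 = standing proud, 0.006 = snapped shut. It is bistable: pressed straight down it holds off the first 5 N, gives way at about 8 N, and past 0.0036 it snaps home; released before that it springs back up. Once shut it stays shut and further pressing does no harm.
- rim3 (a joint): How far rim section 3 (corner at box +x +y) is down, in m: 0 = standing proud, 0.006 = snapped shut. It is bistable: pressed straight down it holds off the first 5 N, gives way at about 8 N, and past 0.0036 it snaps home; released before that it springs back up. Once shut it stays shut and further pressing does no harm.
- rim4 (a joint): How far rim section 4 (middle of the long side on box +x) is down, in m: 0 = standing proud, 0.006 = snapped shut. It is bistable: pressed straight down it holds off the first 5 N, gives way at about 8 N, and past 0.0036 it snaps home; released before that it springs back up. Once shut it stays shut and further pressing does no harm.
- rim5 (a joint): How far rim section 5 (corner at box +x -y) is down, in m: 0 = standing proud, 0.006 = snapped shut. It is bistable: pressed straight down it holds off the first 5 N, gives way at about 8 N, and past 0.0036 it snaps home; released before that it springs back up. Once shut it stays shut and further pressing does no harm.
- jar: Glass jar of black sesame with a metal lid, 64 mm across, 90 mm high, loose. Origin: centre of its underside.
- shaker: Round steel flour shaker, 66 mm across, 94 mm high, loose. Origin: centre of its underside.
- scraper: Dough scraper lying flat, loose: white handle 154 x 30 x 22 mm along its x, steel blade reaching 88 mm to its +y. Origin: under the handle's edge where the blade begins, at bench height.
Things that resemble listed ones, but are neither listed nor needed, are in the scene too. Of the things that look like the tub, take the one that is farthest to the robot's right at the start.

How it is judged (in metres and radians):
At the end, for the whole second after the job is handed in: All six rim sections are snapped shut (at least 5 of their 6 mm down); the box stands upright and still on the bench within 30 mm of where it was; jar, shaker and scraper upright within 30 mm of where they were (value of joint each of rim0, rim1, rim2, rim3, rim4, rim5 above 0.005 m and height (world z) of tub below 0.006 m and distance of each of tub, jar, shaker, scraper from where it was at the start of the episode below 0.03 m and angle between tub's own z axis and vertical below 0.05 rad and linear speed of tub below 0.01 m/s and angle between each of jar, shaker, scraper's own z axis and vertical below 0.1 rad); the robot touches nothing.
It fails at once if the cracker box is lifted off the bench or tipped (height (world z) of tub above 0.012 m or angle between tub's own z axis and vertical above 0.15 rad).
It fails at once if the cracker box is shoved more than 30 mm (distance of tub from where it was at the start of the episode above 0.03 m).
It fails at once if the jar, shaker or scraper is moved more than 30 mm, lifted or knocked over (distance of any of jar, shaker, scraper from where it was at the start of the episode above 0.03 m or angle between any of jar, shaker, scraper's own z axis and vertical above 0.3 rad).
It also fails if it takes over 58 s, if anything falls off the work surface, if the arm or the gripper's body presses on something with over 40 N, if the wrist force passes 120 N, or if a joint passes its speed limit or range.

## Working session

There is one attempt and no reset: what is moved stays moved. The work goes in short steps, Python scripts to look and compute and a tool call to move; the robot and the scene stay as the last step left them, time stands still between calls to the robot, and variables do not carry over. Pictures are saved under pics/ and viewed, and the job is handed in when it is done.

Besides the shell and the picture viewer there is one more tool, called after ">>>" by a JSON object that holds its "op" and its "data". apply_moves: Moves the arm, as the interface text tells. Its arguments: {"type":"object","properties":{"rows":{"type":"string"}},"required":["rows"]}

```bash
mkdir -p pics; ls
python3 - <<'E'
from workcell import robot,cams
import cv2,numpy as np
print(robot.observe())
for n in ["scene","top","wrist"]:
    d=cams.get_image(n); cv2.imwrite(f"pics/{n}0.png",d["frame"])
    print(n,{k:np.round(v,4).tolist() for k,v in d.items() if k!="frame"})
E
```

```text
pics
{'t': 0.0, 'joint_pos': array([ 1.06738930e+00,  2.59194185e-01,  2.07316170e-02,  1.33372336e+00,
       -1.20982704e-05,  1.41820616e+00]), 'joint_vel': array([-0.0004547 ,  0.00096052,  0.00029076,  0.00085131, -0.00072247,
        0.00074523]), 'joint_efforts': array([-1.27833115e-03, -5.55642414e+01,  3.44526350e+01,  1.38042297e-02,
       -3.21496464e-04, -2.37055167e-05]), 'ee_pos': array([188.87025946, 516.23063869, 230.65323755]), 'eef_rot': array([ 3.12263037e-04,  8.19653698e-01,  5.72858911e-01, -6.20707106e-04]), 'contact_force': array([-0.17102816,  0.08539995, -0.66035455]), 'wrist_torque': array([-0.00151773,  0.01493669,  0.06071791]), 'width': 85.46079640132682}
scene {'K': [[406.9768, 0.0, 247.8168], [0.0, 406.9768, 195.2432], [0.0, 0.0, 1.0]], 'cam_to_world': [[0.4429, 0.7627, -0.4713, 1077.0599], [0.8965, -0.3749, 0.236, -118.3917], [0.0033, -0.527, -0.8498, 905.1773], [0.0, 0.0, 0.0, 1.0]]}
top {'K': [[409.4156, 0.0, 251.0719], [0.0, 409.4156, 185.1973], [0.0, 0.0, 1.0]], 'cam_to_world': [[-0.001, -0.9979, 0.0654, 540.7721], [-0.9997, -0.0007, -0.0259, 124.3933], [0.0259, -0.0654, -0.9975, 925.7204], [0.0, 0.0, 0.0, 1.0]]}
wrist {'K': [[297.3186, 0.0, 258.35], [0.0, 297.3186, 193.0205], [0.0, 0.0, 1.0]], 'T_tool_cam': [[1.0, 0.0001, 0.0006, -0.6438], [-0.0002, 0.9584, 0.2854, -72.9283], [-0.0005, -0.2854, 0.9584, -141.2171], [0.0, 0.0, 0.0, 1.0]]}
```

View pics/scene0.png

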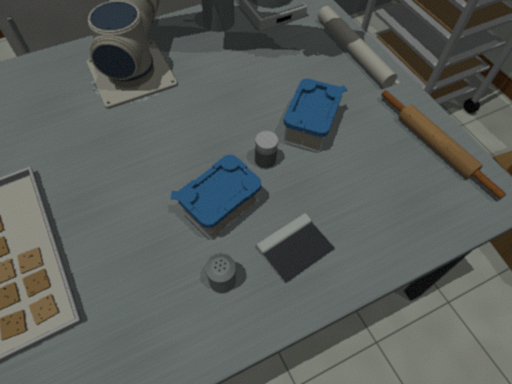

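View pics/top0.png

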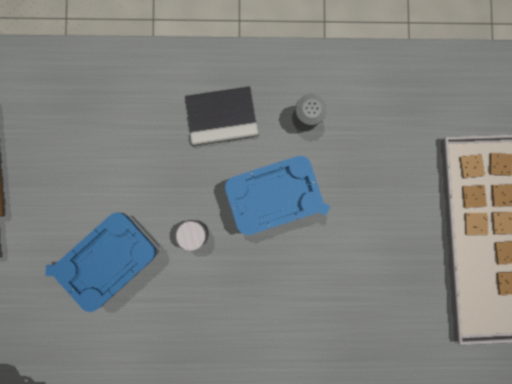

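View pics/wrist0.png

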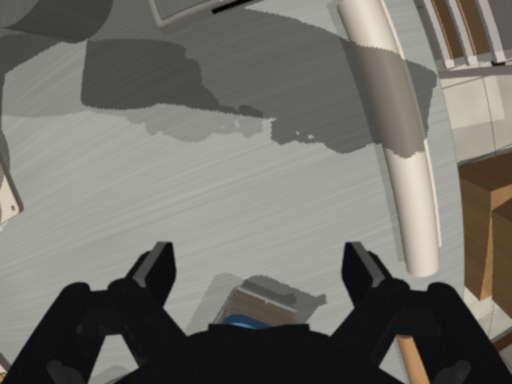

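The top view shows two blue-lidded boxes, at (277,195) and (103,261). Image right is world -y, the robot's right, so the target is the one at (277,195) with its tab at (326,209). In the scene view it is at (218,192). The only lookalike is the box at (103,261).

```bash
cat > h.py <<'E'
import numpy as np,cv2
def ray(d,px,z):
    K=d["K"];T=d["cam_to_world"]
    px=np.atleast_2d(px).astype(float)
    r=np.c_[(px-[K[0,2],K[1,2]])/[K[0,0],K[1,1]],np.ones(len(px))]@T[:3,:3].T
    c=T[:3,3]; return c+r*((z-c[2])/r[:,2])[:,None]
def proj(d,P):
    K=d["K"];T=d["cam_to_world"]
    p=(np.atleast_2d(P)-T[:3,3])@T[:3,:3]
    return p[:,:2]/p[:,2:]*[K[0,0],K[1,1]]+[K[0,2],K[1,2]]
def blue(f):
    h=cv2.cvtColor(f,cv2.COLOR_BGR2HSV)
    return cv2.inRange(h,(98,120,40),(120,255,255))
E
python3 - <<'E'
from workcell import robot,cams
import cv2,numpy as np
from h import *
for n,seed in [("top",(277,195)),("scene",(218,192))]:
    d=cams.get_image(n); m=blue(d["frame"])
    nl,L,S,C=cv2.connectedComponentsWithStats(m)
    print(n,[(S[i].tolist(),C[i].round(1).tolist()) for i in range(1,nl) if S[i,4]>100])
    m=(L==L[seed[1],seed[0]]).astype(np.uint8)*255
    m=cv2.morphologyEx(m,cv2.MORPH_CLOSE,np.ones((9,9)))
    up=cv2.resize(m,None,fx=4,fy=4,interpolation=cv2.INTER_CUBIC);up=(up>127).astype(np.uint8)*255
    op=cv2.morphologyEx(up,cv2.MORPH_OPEN,cv2.getStructuringElement(cv2.MORPH_ELLIPSE,(101,101)))
    c=max(cv2.findContours(op,0,1)[0],key=cv2.contourArea)[:,0]/4-.375
    P=ray(d,c,88)[:,:2].astype(np.float32)
    r=cv2.minAreaRect(P);print(n,"rect",r); b=cv2.boxPoints(r);print(b.round(1).tolist())
    f=d["frame"].copy()
    x,y=seed;s=d["frame"][y-60:y+60,x-75:x+75]
    s=cv2.resize(s,None,fx=5,fy=5,interpolation=cv2.INTER_CUBIC)
    q=proj(d,np.c_[b,[88]*4]);q=((q-[x-75,y-60]+.5)*5).astype(int)
    cv2.polylines(s,[q],True,(0,0,255),1)
    cv2.imwrite(f"pics/crop_{n}.png",s)
E
```

```text
top [([226, 157, 103, 77, 5092], [274.1, 195.1]), ([46, 213, 109, 98, 5668], [103.1, 261.6])]
top rect ((576.2631225585938, 56.263816833496094), (120.12730407714844, 180.939453125), 17.859355926513672)
[[491.29998779296875, 124.0], [546.7999877929688, -48.29999923706055], [661.2000122070312, -11.399999618530273], [605.7000122070312, 160.8000030517578]]
scene [([284, 79, 63, 58, 2358], [313.3, 107.0]), ([171, 155, 90, 73, 3516], [218.1, 190.8])]
scene rect ((578.4537963867188, 55.92464065551758), (131.74624633789062, 186.63458251953125), 17.215909957885742)
[[487.8999938964844, 125.5999984741211], [543.2000122070312, -52.70000076293945], [669.0, -13.699999809265137], [613.7999877929688, 164.60000610351562]]
```

View pics/crop_top.png

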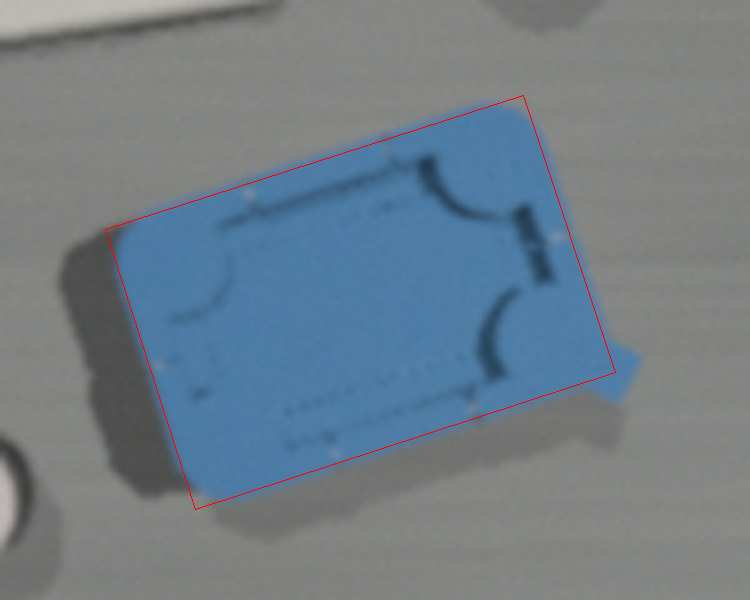

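View pics/crop_scene.png

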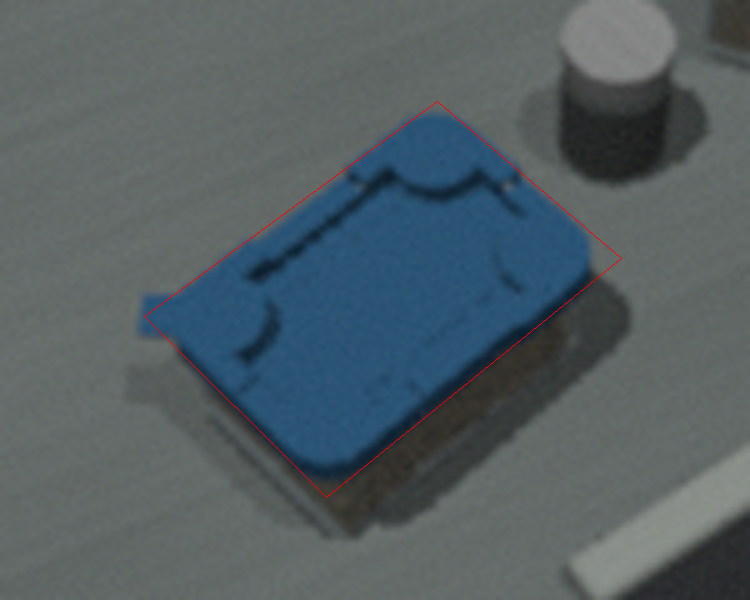

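The crop confirms the target: pull tab at lower right, and slits visible at crop (250,192), (390,148), (335,455), (472,405), (558,238) and (160,365). I'll check the centre and yaw against the slits, then plan the approach.

```bash
cat >> h.py <<'E'
from scipy.spatial.transform import Rotation as Ro
C=np.array([577.,56.5]); YAW=17.7
def setc(): pass
def press(C=C,yaw=YAW):
    a=np.radians(yaw);ex=np.array([np.cos(a),np.sin(a)]);ey=np.array([-ex[1],ex[0]])
    return [C+ex*u+ey*v for u,v in [(-52,-82),(-55,0),(-52,82),(52,82),(55,0),(52,-82)]]
def state(robot):
    s=robot.observe();q=s["eef_rot"];R=Ro.from_quat([q[1],q[2],q[3],q[0]]).as_matrix();return s,R
E
python3 - <<'E'
from workcell import robot,cams
from h import *
d=cams.get_image("top")
px=np.array([(250,192),(390,148),(335,455),(472,405),(558,238),(160,365)])/5-.5+[202,135]
P=ray(d,px,89)[:,:2];print(P.round(1))
print("c",((P[:4].mean(0)+P[4:].mean(0))/2).round(1))
for a,b in [(1,0),(3,2),(4,5)]:
    v=P[b]-P[a];print(np.degrees(np.arctan2(-v[0],v[1])),np.linalg.norm(v))
v=P[:2].mean(0)-P[2:4].mean(0);print(np.degrees(np.arctan2(v[1],v[0])),np.linalg.norm(v))
s,R=state(robot);print(s["t"],R.round(3));
print("shift to centre,tool",R.T@(np.r_[C,150]-s["ee_pos"]))
print([p.round(1) for p in press()])
E
```

```text
[[620.9 101.7]
 [639.2  44. ]
 [513.3  67.2]
 [533.6  11. ]
 [602.1 -25.1]
 [550.  138.5]]
c [576.4  56.4]
17.579151689650416 60.53209396972687
19.824804161852423 59.721339704295495
17.658107871291325 171.67708995325307
17.58183114099156 111.82092299269983
0.3 [[ 0.344  0.939 -0.   ]
 [ 0.939 -0.344 -0.   ]
 [-0.    -0.    -1.   ]]
shift to centre,tool [-298.54586569  522.4419385    81.17096449]
[array([552.4, -37.4]), array([524.6,  39.8]), array([502.5, 118.8]), array([601.6, 150.4]), array([629.4,  73.2]), array([651.5,  -5.8])]
```

Slit spacing is 60 mm and the opposite-side span is 112 mm, both matching the lid. Centre is (576.5, 56.4), yaw 17.7°. Next: close the fingers, swing over, and turn the tool to the box axes.

>>> {"op": "apply_moves", "data": {"rows": "0 -0.02 0.034 0 0 0 -7; 0 -0.04 0.068 0 0 0 -14; 0 -0.06 0.102 0 0 0 -21; 0 -0.08 0.136 0 0 0 -28; 0 -0.1 0.17 0 0 0 -35"}}

```text
t: 0.72
ee_pos: [307.3, 372.5, 231.3]
eef_rot: [0.0, 0.627, 0.779, 0.0]
contact_force: [1.1, -0.1, 0.5]
width: 25.6
```

```bash
sed -i 's/^C=.*/C=np.array([576.5,56.4]); YAW=17.7/' h.py
cat > go.py <<'E'
import sys
from workcell import robot
from h import *
s,R=state(robot)
print("t",round(s["t"],2),"ee",s["ee_pos"].round(1),"F",s["contact_force"].round(1),"yaw",np.degrees(np.arctan2(R[1,0],R[0,0])).round(2),"w",round(s["width"],1),"tilt",R[:,2].round(3))
for i,p in enumerate(press()): print(i,(R.T@(np.r_[p,105]-s["ee_pos"])).round(1))
print("c",(R.T@(np.r_[C,150]-s["ee_pos"])).round(1))
E
python3 go.py
```

```text
t 0.72 ee [307.3 372.5 231.3] F [ 1.1 -0.1  0.5] yaw 102.27 w 25.6 tilt [ 0.  0. -1.]
0 [-452.6  151.9  126.3]
1 [-371.3  141.1  126.3]
2 [-289.3  136.3  126.3]
3 [-279.5  239.9  126.4]
4 [-360.8  250.6  126.4]
5 [-442.8  255.4  126.4]
c [-366.   195.9   81.4]
```

>>> {"op": "apply_moves", "data": {"rows": "0 -0.031 0.026 0 0 0 -2.8; 0 -0.062 0.052 0 0 0 -2.8; 0 -0.093 0.078 0 0 0 -2.8; 0 -0.124 0.104 0 0 0 -2.8; 0 -0.155 0.13 0 0 0 -2.8"}}

```text
t: 1.13
ee_pos: [467.2, 247.5, 231.5]
eef_rot: [0.0, 0.611, 0.792, 0.0]
contact_force: [0.1, 1.1, 0.5]
width: -0.1
```

>>> {"op": "apply_moves", "data": {"rows": "0 -0.03 0.024 0.02 0 0 0; 0 -0.06 0.048 0.045 0 0 0; 0 -0.09 0.072 0.07 0 0 0; 0 -0.1 0.08 0.09 0 0 0; 0 -0.1 0.08 0.1 0 0 0"}}

```text
t: 1.55
ee_pos: [570.5, 169.7, 127.3]
eef_rot: [-0.001, 0.612, 0.791, -0.001]
contact_force: [-0.7, 0.1, 0.6]
width: 0.1
```

>>> {"op": "apply_moves", "data": {"rows": "0 0 0 0 0 0 0; 0 0 0 0 0 0 0"}}

```text
t: 1.72
ee_pos: [568.0, 172.9, 131.2]
eef_rot: [-0.001, 0.611, 0.792, -0.0]
contact_force: [-0.3, 0.7, 0.6]
width: 0.2
```

```bash
python3 go.py
```

```text
t 1.72 ee [568.  172.9 131.2] F [-0.3  0.7  0.6] yaw 104.72 w 0.2 tilt [-0.002  0.    -1.   ]
0 [-199.4  -69.    26.2]
1 [-117.7  -76.3   26.3]
2 [-35.7 -77.6  26.3]
3 [-30.3  26.3  26.1]
4 [-112.    33.5   26.1]
5 [-194.    34.8   26.1]
c [-114.8  -21.4  -18.8]
```

>>> {"op": "apply_moves", "data": {"rows": "0 -0.015 0.013 0.006 0 0 -3; 0 -0.03 0.026 0.011 0 0 -3; 0 -0.03 0.026 0.011 0 0 -3"}}

```text
t: 1.97
ee_pos: [603.2, 150.0, 121.4]
eef_rot: [0.001, 0.59, 0.808, 0.001]
contact_force: [0.1, -0.3, 0.1]
width: 0.2
```

```bash
python3 - <<'E'
from workcell import robot,cams
from h import *
for n in ["top","scene","wrist"]:
    d=cams.get_image(n);f=d["frame"]
    if n=="wrist": cv2.imwrite("pics/w1.png",f);continue
    x,y=(277,195) if n=="top" else (218,192)
    cv2.imwrite(f"pics/{n}1.png",cv2.resize(f[y-75:y+60,x-75:x+75],None,fx=4,fy=4,interpolation=2))
E
python3 go.py
```

```text
t 2.12 ee [601.  151.3 121.7] F [ 0.1 -0.1 -0.3] yaw 107.77 w -0.2 tilt [ 0.001  0.    -1.   ]
0 [-164.8 -104.5   16.6]
1 [ -82.8 -107.4   16.6]
2 [  -0.8 -104.3   16.6]
3 [-0.9 -0.3 16.7]
4 [-82.9   2.6  16.7]
5 [-164.9   -0.5   16.7]
c [-82.9 -52.3 -28.3]
```

View pics/w1.png

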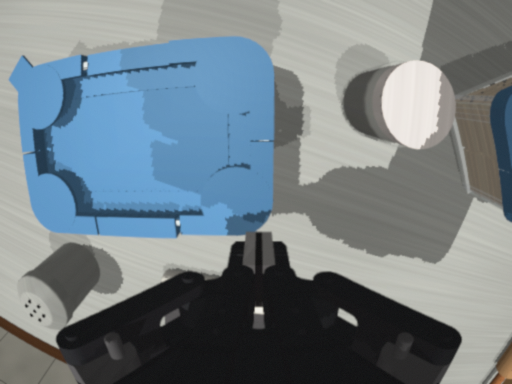

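View pics/scene1.png

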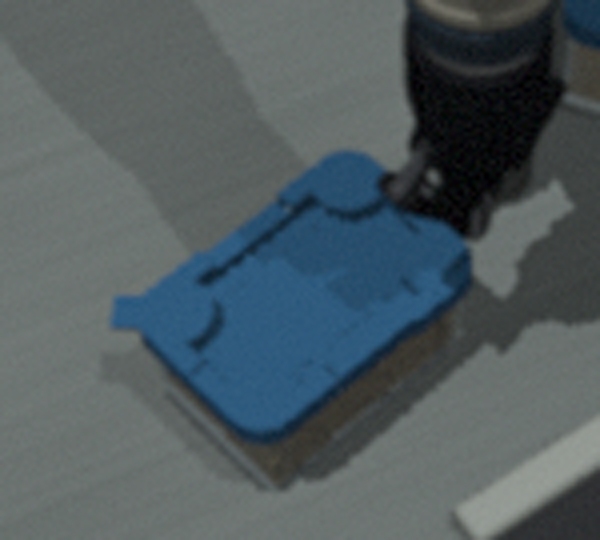

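The wrist view shows the lid aligned with the tool axes and the fingertips over the +x+y corner. I'll check the lid edges from this view: right (273,140), lower edge (140,235), upper edge (200,38).

Run:
```python
from workcell import robot,cams
from h import *
s,R=state(robot);d=cams.get_image("wrist");K=d["K"];T=d["T_tool_cam"]
for px in [(273,140),(140,235),(200,38),(25,150)]:
    v=np.array(px)-[K[0,2],K[1,2]];r=np.hypot(*v);th=r/K[0,0]
    c=np.r_[v/r*np.sin(th),np.cos(th)]
    dv=R@T[:3,:3]@c;o=s["ee_pos"]+R@T[:3,3]
    p=o+dv*(90-o[2])/dv[2]
    a=np.radians(YAW);ex=np.array([np.cos(a),np.sin(a)]);ey=np.array([-ex[1],ex[0]])
    print(px,"box xy",((p[:2]-C)@ex).round(1),((p[:2]-C)@ey).round(1))
```

```text
(273, 140) box xy -1.7 91.1
(140, 235) box xy 60.3 2.7
(200, 38) box xy -62.9 48.8
(25, 150) box xy -2.4 -89.7
```

All four edges agree within 2 mm of ±62 / ±92. I'll press section 3 first.

>>> {"op": "apply_moves", "data": {"rows": "0 -0.001 0 0.012 0 0 0; 0 -0.001 0 0.022 0 0 0; 0 -0.001 0 0.027 0 0 0; 0 -0.001 0 0.027 0 0 0; 0 -0.001 0 0.029 0 0 0"}}

```text
t: 2.58
ee_pos: [601.6, 149.7, 91.5]
eef_rot: [-0.0, 0.59, 0.808, 0.0]
contact_force: [-0.6, -0.1, -0.6]
width: -0.2
```

>>> {"op": "apply_moves", "data": {"rows": "0 0 0 0.002 0 0 0; 0 0 0 0.003 0 0 0; 0 0 0 0.003 0 0 0"}}

```text
t: 2.83
ee_pos: [601.8, 149.4, 88.3]
eef_rot: [-0.0, 0.59, 0.808, 0.0]
contact_force: [-0.2, -1.1, -0.5]
width: 0.0
```

>>> {"op": "apply_moves", "data": {"rows": "0 0 0 0.002 0 0 0; 0 0 0 0.003 0 0 0; 0 0 0 0.003 0 0 0"}}

```text
t: 3.08
ee_pos: [602.2, 149.5, 86.6]
eef_rot: [0.001, 0.59, 0.808, 0.001]
contact_force: [-0.6, 0.7, 9.3]
width: 0.0
```

Contact comes at 86.6 mm, so section 3 was already shut. I'll press a little more to be sure, then lift.

>>> {"op": "apply_moves", "data": {"rows": "0 0 0 0.001 0 0 0; 0 0 0 0.001 0 0 0"}}

```text
t: 3.25
ee_pos: [602.4, 149.6, 86.3]
eef_rot: [0.001, 0.59, 0.808, 0.001]
contact_force: [-4.6, 0.1, 15.7]
width: 0.3
```

>>> {"op": "apply_moves", "data": {"rows": "0 0 0 -0.015 0 0 0; 0 -0.03 0.002 -0.015 0 0 0; 0 -0.06 0.003 -0.015 0 0 0; 0 -0.082 0.003 -0.015 0 0 0; 0 -0.082 0.003 -0.015 0 0 0"}}

```text
t: 3.67
ee_pos: [631.0, 68.6, 99.3]
eef_rot: [0.001, 0.591, 0.807, -0.0]
contact_force: [-0.5, 0.4, 0.2]
width: 0.0
```

```bash
python3 go.py
```

```text
t 3.67 ee [631.   68.6  99.3] F [-0.5  0.4  0.2] yaw 107.54 w 0.0 tilt [ 0.001 -0.001 -1.   ]
0 [ -77.4 -107.4   -5.7]
1 [   4.6 -110.6   -5.8]
2 [  86.6 -107.8   -5.9]
3 [86.9 -3.8 -5.9]
4 [ 4.9 -0.6 -5.8]
5 [-77.1  -3.4  -5.6]
c [  4.7 -55.6 -50.8]
```

>>> {"op": "apply_moves", "data": {"rows": "0 0.002 -0.001 0.004 0 0 0; 0 0.002 -0.001 0.008 0 0 0; 0 0.002 -0.001 0.009 0 0 0"}}

```text
t: 3.92
ee_pos: [627.9, 74.2, 90.5]
eef_rot: [0.001, 0.589, 0.808, -0.0]
contact_force: [-3.3, -3.8, 10.3]
width: 0.0
```

>>> {"op": "apply_moves", "data": {"rows": "0 0 0 0.002 0 0 0; 0 0 0 0.003 0 0 0; 0 0 0 0.003 0 0 0"}}

```text
t: 4.17
ee_pos: [627.5, 75.0, 87.2]
eef_rot: [-0.0, 0.589, 0.808, 0.0]
contact_force: [0.5, 0.7, -0.6]
width: 0.3
```

>>> {"op": "apply_moves", "data": {"rows": "0 0 0 0.002 0 0 0; 0 0 0 0.002 0 0 0"}}

```text
t: 4.33
ee_pos: [627.9, 75.0, 86.3]
eef_rot: [0.0, 0.589, 0.808, 0.001]
contact_force: [-4.1, 1.1, 15.0]
width: 0.1
```

Section 4 snapped: 10 N at 90.5 mm, then no force, then a 15 N hard stop. Section 5 next.

>>> {"op": "apply_moves", "data": {"rows": "0 0 0 -0.015 0 0 0; 0 -0.03 -0.001 -0.015 0 0 0; 0 -0.06 -0.002 -0.015 0 0 0; 0 -0.083 -0.002 -0.015 0 0 0; 0 -0.083 -0.002 -0.015 0 0 0"}}

```text
t: 4.75
ee_pos: [652.2, -8.8, 99.5]
eef_rot: [0.0, 0.591, 0.807, -0.0]
contact_force: [-1.2, -0.5, -0.7]
width: -0.3
```

>>> {"op": "apply_moves", "data": {"rows": "0 0 0 0 0 0 0"}}

```text
t: 4.83
ee_pos: [651.2, -6.3, 99.5]
eef_rot: [-0.001, 0.59, 0.807, -0.0]
contact_force: [-0.4, 0.6, -0.3]
width: 0.2
```

```bash
python3 go.py
```

```text
t 4.83 ee [651.2  -6.3  99.5] F [-0.4  0.6 -0.3] yaw 107.66 w 0.2 tilt [-0.001  0.    -1.   ]
0 [   0.4 -104.1   -5.4]
1 [  82.4 -107.2   -5.4]
2 [ 164.4 -104.2   -5.3]
3 [164.4  -0.2  -5.4]
4 [82.4  2.8 -5.5]
5 [ 0.4 -0.1 -5.5]
c [ 82.4 -52.2 -50.4]
```

>>> {"op": "apply_moves", "data": {"rows": "0 0 0 0.004 0 0 0; 0 0 0 0.007 0 0 0; 0 0 0 0.009 0 0 0; 0 0 0 0.009 0 0 0"}}

```text
t: 5.17
ee_pos: [651.0, -4.7, 91.3]
eef_rot: [-0.0, 0.589, 0.808, 0.0]
contact_force: [-1.1, 0.7, 5.4]
width: -0.2
```

>>> {"op": "apply_moves", "data": {"rows": "0 0 0 0.002 0 0 0; 0 0 0 0.003 0 0 0; 0 0 0 0.003 0 0 0"}}

```text
t: 5.42
ee_pos: [651.2, -4.7, 89.6]
eef_rot: [0.0, 0.589, 0.808, 0.0]
contact_force: [-4.1, 0.9, 11.3]
width: -0.1
```

>>> {"op": "apply_moves", "data": {"rows": "0 0 0 0.002 0 0 0; 0 0 0 0.002 0 0 0"}}

```text
t: 5.58
ee_pos: [651.5, -5.0, 86.7]
eef_rot: [0.0, 0.589, 0.808, 0.0]
contact_force: [-0.4, 0.9, 7.9]
width: -0.2
```

>>> {"op": "apply_moves", "data": {"rows": "0 0 0 0.0015 0 0 0; 0 0 0 0.0015 0 0 0"}}

```text
t: 5.75
ee_pos: [651.7, -5.0, 86.3]
eef_rot: [0.001, 0.589, 0.808, 0.001]
contact_force: [-3.2, 1.4, 14.2]
width: 0.1
```

>>> {"op": "apply_moves", "data": {"rows": "0 0 0 -0.016 0 0 0; 0 0 -0.03 -0.016 0 0 0; 0 0 -0.07 -0.016 0 0 0; 0 0 -0.1 -0.016 0 0 0; 0 0 -0.104 -0.016 0 0 0"}}

```text
t: 6.17
ee_pos: [547.5, -37.4, 100.4]
eef_rot: [-0.001, 0.59, 0.808, -0.001]
contact_force: [0.8, -0.1, 0.2]
width: -0.0
```

>>> {"op": "apply_moves", "data": {"rows": "0 0 0 0 0 0 0; 0 0 0 0 0 0 0"}}

```text
t: 6.33
ee_pos: [552.9, -37.3, 101.0]
eef_rot: [0.0, 0.59, 0.808, 0.0]
contact_force: [0.6, -1.0, 1.3]
width: 0.3
```

```bash
python3 go.py
```

```text
t 6.33 ee [552.9 -37.3 101. ] F [ 0.6 -1.   1.3] yaw 107.74 w 0.3 tilt [ 0.001 -0.    -1.   ]
0 [ 0. -1. -4.]
1 [82.  -3.9 -4. ]
2 [164.   -0.9  -4. ]
3 [164.  103.1  -3.9]
4 [ 82.  106.1  -3.9]
5 [ -0.  103.   -3.9]
c [ 82.   51.1 -48.9]
```

Section 5 is shut, with a stop at 86.3 mm. Over section 0 now.

>>> {"op": "apply_moves", "data": {"rows": "0 0 0 0.004 0 0 0; 0 0 0 0.008 0 0 0; 0 0 0 0.01 0 0 0; 0 0 0 0.01 0 0 0"}}

```text
t: 6.67
ee_pos: [553.5, -37.3, 90.7]
eef_rot: [0.0, 0.589, 0.808, 0.0]
contact_force: [-0.2, 1.1, 7.4]
width: 0.0
```

>>> {"op": "apply_moves", "data": {"rows": "0 0 0 0.002 0 0 0; 0 0 0 0.003 0 0 0; 0 0 0 0.003 0 0 0"}}

```text
t: 6.92
ee_pos: [553.1, -37.3, 87.6]
eef_rot: [0.0, 0.589, 0.808, 0.0]
contact_force: [0.3, 0.6, 0.4]
width: 0.0
```

>>> {"op": "apply_moves", "data": {"rows": "0 0 0 0.002 0 0 0; 0 0 0 0.002 0 0 0"}}

```text
t: 7.08
ee_pos: [553.1, -37.6, 86.4]
eef_rot: [0.001, 0.59, 0.808, 0.0]
contact_force: [-3.4, -0.4, 13.8]
width: 0.2
```

>>> {"op": "apply_moves", "data": {"rows": "0 0 0 0.001 0 0 0; 0 0 0 0.0015 0 0 0"}}

```text
t: 7.25
ee_pos: [553.2, -37.8, 86.0]
eef_rot: [0.001, 0.59, 0.808, 0.0]
contact_force: [-8.2, -0.4, 28.6]
width: 0.1
```

Section 0 snapped. Section 1 next.

>>> {"op": "apply_moves", "data": {"rows": "0 0 0 -0.016 0 0 0; 0 0.03 -0.001 -0.016 0 0 0; 0 0.06 -0.003 -0.016 0 0 0; 0 0.082 -0.003 -0.016 0 0 0; 0 0.082 -0.003 -0.016 0 0 0"}}

```text
t: 7.67
ee_pos: [523.0, 42.7, 99.7]
eef_rot: [-0.001, 0.589, 0.808, -0.0]
contact_force: [0.4, 0.8, 0.4]
width: -0.3
```

>>> {"op": "apply_moves", "data": {"rows": "0 0 0 0 0 0 0; 0 0 0 0 0 0 0"}}

```text
t: 7.83
ee_pos: [524.9, 39.5, 99.9]
eef_rot: [-0.0, 0.589, 0.808, -0.0]
contact_force: [1.3, -0.1, -0.3]
width: 0.1
```

```bash
python3 go.py
```

```text
t 7.83 ee [524.9  39.5  99.9] F [ 1.3 -0.1 -0.3] yaw 107.76 w 0.1 tilt [-0. -0. -1.]
0 [-81.6   2.2  -5.1]
1 [ 0.4 -0.7 -5.1]
2 [82.4  2.4 -5.1]
3 [ 82.3 106.4  -5.2]
4 [  0.3 109.3  -5.2]
5 [-81.7 106.2  -5.1]
c [  0.4  54.3 -50.1]
```

>>> {"op": "apply_moves", "data": {"rows": "0 0 0 0.004 0 0 0; 0 0 0 0.007 0 0 0; 0 0 0 0.009 0 0 0; 0 0 0 0.009 0 0 0"}}

```text
t: 8.17
ee_pos: [524.3, 39.1, 90.5]
eef_rot: [-0.0, 0.59, 0.807, -0.0]
contact_force: [0.9, -0.5, 0.6]
width: 0.1
```

>>> {"op": "apply_moves", "data": {"rows": "0 0 0 0.002 0 0 0; 0 0 0 0.003 0 0 0; 0 0 0 0.003 0 0 0"}}

```text
t: 8.42
ee_pos: [524.4, 39.5, 88.1]
eef_rot: [-0.0, 0.59, 0.808, -0.0]
contact_force: [0.6, 0.3, 0.1]
width: -0.4
```

>>> {"op": "apply_moves", "data": {"rows": "0 0 0 0.002 0 0 0; 0 0 0 0.002 0 0 0"}}

```text
t: 8.58
ee_pos: [524.7, 39.6, 86.5]
eef_rot: [0.0, 0.59, 0.808, 0.0]
contact_force: [-0.4, -0.6, -0.2]
width: 0.0
```

>>> {"op": "apply_moves", "data": {"rows": "0 0 0 0.001 0 0 0; 0 0 0 0.001 0 0 0"}}

```text
t: 8.75
ee_pos: [524.7, 39.6, 86.4]
eef_rot: [0.001, 0.59, 0.808, 0.0]
contact_force: [-3.9, -0.5, 11.1]
width: 0.1
```

Section 1 was already shut, with contact at 86.4 mm. Section 2 next.

>>> {"op": "apply_moves", "data": {"rows": "0 0 0 -0.016 0 0 0; 0 0.03 0.001 -0.016 0 0 0; 0 0.06 0.003 -0.016 0 0 0; 0 0.082 0.003 -0.016 0 0 0; 0 0.082 0.003 -0.016 0 0 0"}}

```text
t: 9.17
ee_pos: [501.1, 121.5, 101.3]
eef_rot: [-0.0, 0.589, 0.808, 0.0]
contact_force: [-0.2, 0.0, 0.4]
width: -0.1
```

>>> {"op": "apply_moves", "data": {"rows": "0 0 0 0 0 0 0; 0 0 0 0 0 0 0"}}

```text
t: 9.33
ee_pos: [502.5, 118.5, 101.3]
eef_rot: [0.0, 0.589, 0.808, -0.0]
contact_force: [-0.2, -0.5, -0.3]
width: 0.2
```

```bash
python3 go.py
```

```text
t 9.33 ee [502.5 118.5 101.3] F [-0.2 -0.5 -0.3] yaw 107.76 w 0.2 tilt [ 0. -0. -1.]
0 [-163.7   -0.6   -3.7]
1 [-81.7  -3.5  -3.7]
2 [ 0.3 -0.4 -3.7]
3 [  0.2 103.6  -3.7]
4 [-81.8 106.5  -3.7]
5 [-163.8  103.4   -3.7]
c [-81.7  51.5 -48.7]
```

>>> {"op": "apply_moves", "data": {"rows": "0 0 0 0.004 0 0 0; 0 0 0 0.008 0 0 0; 0 0 0 0.01 0 0 0; 0 0 0 0.01 0 0 0"}}

```text
t: 9.67
ee_pos: [502.8, 117.9, 91.1]
eef_rot: [0.0, 0.59, 0.807, 0.0]
contact_force: [-0.8, -0.3, 6.5]
width: 0.4
```

>>> {"op": "apply_moves", "data": {"rows": "0 0 0 0.002 0 0 0; 0 0 0 0.003 0 0 0; 0 0 0 0.003 0 0 0"}}

```text
t: 9.92
ee_pos: [502.9, 118.0, 89.1]
eef_rot: [0.001, 0.59, 0.807, 0.0]
contact_force: [1.4, -0.1, 0.8]
width: 0.1
```

>>> {"op": "apply_moves", "data": {"rows": "0 0 0 0.002 0 0 0; 0 0 0 0.002 0 0 0"}}

```text
t: 10.08
ee_pos: [502.8, 118.2, 86.6]
eef_rot: [0.0, 0.59, 0.807, 0.0]
contact_force: [-1.5, -0.2, 8.8]
width: 0.2
```

>>> {"op": "apply_moves", "data": {"rows": "0 0 0 0.001 0 0 0; 0 0 0 0.0015 0 0 0"}}

```text
t: 10.25
ee_pos: [502.8, 118.4, 86.1]
eef_rot: [0.001, 0.59, 0.807, 0.001]
contact_force: [-8.5, 0.4, 25.3]
width: -0.1
```

All six have been pressed to a hard stop at 86–86.6 mm. I'll lift clear and look.

>>> {"op": "apply_moves", "data": {"rows": "0 0 0 -0.03 0 0 0; 0 0 0 -0.07 0 0 0; 0 0 -0.02 -0.11 0 0 0; 0 0.03 -0.04 -0.13 0 0 0; 0 0.06 -0.06 -0.14 0 0 0"}}

```text
t: 10.67
ee_pos: [427.8, 156.8, 227.2]
eef_rot: [0.001, 0.591, 0.807, 0.001]
contact_force: [-0.1, 1.5, -0.4]
width: -0.0
```

>>> {"op": "apply_moves", "data": {"rows": "0 0.04 0 0 0 0 0; 0 0.08 0 0 0 0 0; 0 0.12 0 0 0 0 0; 0 0.12 0 0 0 0 0; 0 0.12 0 0 0 0 0"}}

```text
t: 11.08
ee_pos: [389.6, 273.2, 224.2]
eef_rot: [-0.0, 0.588, 0.809, -0.0]
contact_force: [-0.3, -1.1, -0.1]
width: 0.3
```

Run:
```python
from workcell import robot,cams
from h import *
for n,(x,y) in [("top",(277,195)),("scene",(218,192))]:
    d=cams.get_image(n);f=d["frame"];a=cv2.imread(f"pics/{n}0.png")
    cr=lambda g:cv2.resize(g[y-65:y+60,x-75:x+75],None,fx=4.6,fy=4.6,interpolation=2)
    cv2.imwrite(f"pics/{n}2.png",cr(f)); cv2.imwrite(f"pics/{n}full2.png",f)
    m=blue(f);nl,L,S,Cc=cv2.connectedComponentsWithStats(m);print(n,[(S[i].tolist(),Cc[i].round(1).tolist()) for i in range(1,nl) if S[i,4]>100])
s=robot.observe();print(s["t"],s["ee_pos"].round(1),s["contact_force"].round(1))
```

```text
top [([226, 157, 102, 77, 5046], [273.8, 195.2]), ([46, 213, 109, 98, 5674], [103.1, 261.6])]
scene [([284, 79, 63, 58, 2356], [313.2, 107.1]), ([172, 156, 89, 73, 3526], [218.2, 191.9])]
11.1833 [390.6 271.4 224.3] [ 0.1 -1.1  0.1]
```

View pics/scene2.png

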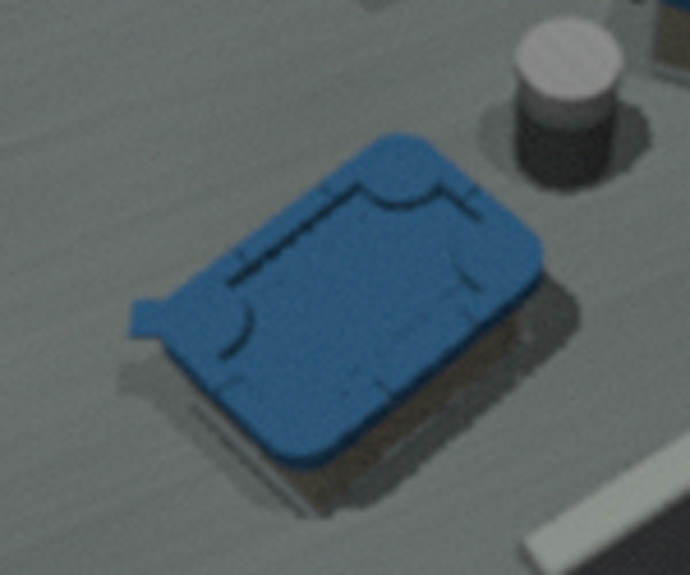

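View pics/topfull2.png

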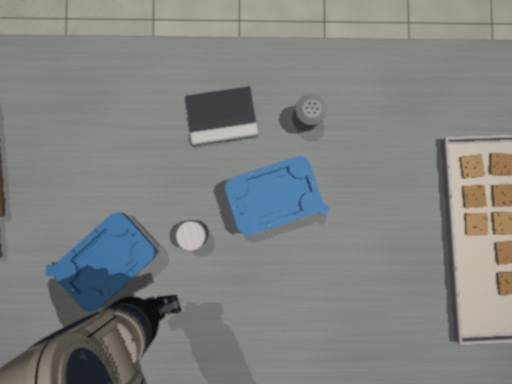

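View pics/top2.png

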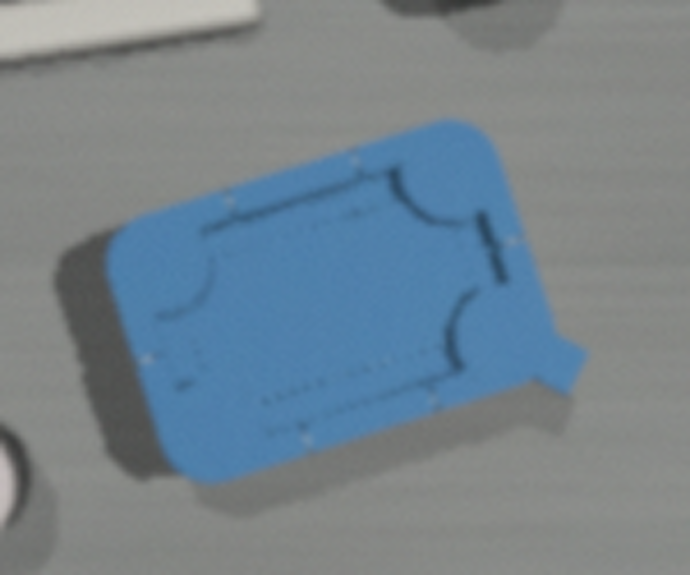

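The rim outline is now straight with no steps at the slits; in the scene crop they are at (240,255), (330,185), (383,390) and (468,318). The lid blob hasn't moved, and the jar, shaker and scraper are at the same pixels. The arm is well clear, so I'm handing in.

```bash
python3 -c "
from workcell import robot
print(robot.observe()['joint_vel'].round(3));print(robot.finish_job())"
```

```text
[-0.028 -0.004 -0.001  0.001  0.001  0.001]
the job is handed in; nothing more can be done
None
```

I pressed all six rim sections of the right-hand cracker box with the closed fingertips, and all of them now appear shut. The job is handed in after about 11 s of the 58 s allowed, and it reports no verdict.

- **Sections:** 0, 2, 4 and 5 stood proud. Each resisted, gave way, then met a hard stop at about 86–86.6 mm. 1 and 3 gave no resistance until about 86.5 mm, so they were already shut. The highest force I read was about 30 N.
- **Final pictures:** the rim is flush, with no visible steps at the slits. In the pictures the box moved by no more than about a pixel (roughly 2 mm), and the jar, shaker and scraper look unmoved by eye. The arm was well clear when I handed in.
- **Measurement check:** the wrist view put the lid edges within about 2 mm of where I expected. One slit pair gave a yaw of 19.8° against 17.6–17.7° from the others, so I left that one out. No other checks disagreed.

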